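# Load the clamshell test fixture, pin it and hold it shut

## Robot

A 6-joint arm with a two-finger parallel gripper is mounted at the origin on the work surface. World frame = base frame: x ahead of the robot, y to its left, z up, the work surface at z = 0. Lengths are in mm, angles in rad, forces in N, time in s.
With the tool pointing down it reaches from about 350 to 775 mm from the base axis. Payload 7.3 kg.
Tool frame: the origin (TCP) lies at the very end of the fingers, on their centre line; the grasp point (between the pads) lies 19 mm behind it; z points along the fingers, y is the line along which they close (so a half turn about z gives the same grasp; the last joint's range is limited). The gripper opens to 92 mm and grips with 3 to 60 N. Pads are 19 mm wide; open, the fingers measure 130 mm over their backs; the gripper's body (75 mm by 190 mm) begins 47 mm behind the grasp point.
Start: joints at [-1.298, 0.342, 1.524, -0, 1.275, -0.146], TCP at [213.523, -479.638, 226.741] pointing down, gripper open.
Joint ranges: [-2.53, 2.53], [-0.77, 2.02], [0.04, 2.7], [-1, 4.14], [0.28, 2.66], [-3.11, 3.11]. Speed limits (rad/s): [2.57, 2.57, 3.14, 3.14, 3.14, 3.14].

## Interface

Orientations are given as [roll, pitch, yaw] about the fixed x, y, z axes, in that order (R = Rz(yaw) Ry(pitch) Rx(roll)).
In Python, from plant import bot gives the robot as it stands.
- The arm moves only by the tool send_rows, never from a script. Its argument "rows" is a list of rows, each an object of numbers: "x", "y", "z": the shift along the tool's x, y, z in units of 0.2 m (1.0 is 0.2 m); "ax", "ay", "az": the turn, a rotation vector about the tool's x, y, z in units of 60 degrees (1.0 is 60 degrees); "jaw": the opening, from -1 (shut) to 1 (fully open), so that 0 is half open. In form: [{"x": .., "y": .., "z": .., "ax": .., "ay": .., "az": .., "jaw": ..}, ...]. A call has exactly 10 rows; each row is the pose to reach, as a shift and turn from the pose commanded when the call began, along the tool's axes at that moment; what a row does not reach only later rows make up. A row lasts 1/8 s, in which the tool goes at most 62.5 mm and 10.7 degrees, less where a joint would pass 70% of its speed; a pose out of reach is approached as far as the arm can. A call with a number of a shift or a turn outside -1 to 1 is refused whole. A call with a gripper value outside its range is refused whole. The fingers move at their own pace and stop on an object; the grip force is fixed at half the most. Time passes only in rows, so rows that repeat a pose let the fingers close, or fill a call up. It gives the time, the measured TCP pose, the force, the opening and the grip force at its end, in the units of the state.
- bot.get_obs(): the state, without advancing time (a new reading comes with each control period).
- bot.capture(name): name is "side" or "top" or "wrist"; returns (picture, depth): 420x560x3 uint8, red, green, blue; 420x560 float32, mm along the optical axis (not along the pixel's ray), 0 where there is no reading.
- bot.camera_model(name): a dict with "vertical_fov" (degrees; the focal length in pixels is half the picture's height over the tangent of half this angle, whatever the lens; pixels are square), "cx", "cy" (the principal point, pixels), "R" (3x3) and "t" (3): a world point X has camera coordinates R X + t; the wrist camera has in their place "T_tool_cam" (4x4, takes a point from camera to tool coordinates, whose origin is the TCP and whose axes are the flange's). Camera axes: x right, y down, z forward; pixel columns grow to the right and rows downward; lengths in mm; the calibration is good to about 2 mm. A picture is of the moment at which its call begins: read the wrist's pose just before it. camera_model takes no time and is no camera call.
- bot.close_job(): hands the job in; it is judged then, once.
The state is a dict: "time": time; "joint_positions": joint angles; "dq": joint speeds; "tau": joint torques, N m; "tool_pos": TCP position; "tcp_rot": TCP orientation; "contact_force": force on the tool from outside, world axes, zero at the start; "moment": the same for the moment, N m; "grip_width": finger opening in mm; "finger_force": force on a finger pad.
Only numpy, scipy, OpenCV 4.12 (cv2) and the standard library are available. Lean on these libraries where they do the work, as an engineer would, in place of code of your own. Each camera call takes 0.05 s, during which the arm holds its last target. There are 200 camera calls.

## Task

Lay the drilled metal strip in the open test fixture so that its hole drops over the little post and the strip lies flat and lengthwise in the channel. Then close the hinged lid over it, take the pin from its stand, push it through the hole in the lid into the base, and press it fully home so that the springy seal is squeezed and the two halves are shut tight. Finish while still gripping the pin and holding it pressed down; leave the sample bottles alone.

Things in the scene. Friction and masses are not known exactly. Their poses are not given: they have to be found in the camera images.
- jig: Base of the clamshell test fixture, bare aluminium, fixed to the bench, 170 long (its x) x 100 wide (y). Origin: centre of the underside; x runs along the channel from the pin end (near the robot) to the hinge end. A front block (x -85 to -55) and a rear block (x 55 to 85) are 36 high; between them lies an open-sided channel 110 long whose floor is 20 above the bench.
- jig_post (a point): Centre of the top of the locating post: a 10 mm diameter post with a tapered top, 10 high, standing on the channel floor at jig x = +25, y = 0; this point is 30 above the bench.
- jig_hole (a point): Centre of the mouth of the pin hole in the top of the front block (jig x = -70, 36 above the bench): 12 diameter, blind, 30 deep, vertical.
- lid (a joint): Swing of the lid, rad: 1.6 to 1.8 = standing open at the start (stop at 1.95), 0 = folded down onto its seal. The lid is an aluminium plate 160 x 90 x 8 thick, 0.3 kg, with slight hinge friction: below about 1.2 it falls down by itself.
- seal (a joint): Squeeze of the springy seal, rad about the same hinge line, added to the lid angle: 0.045 = not squeezed, the folded-down lid stands open 6 to 7 mm at the pin end; 0 = seal fully squeezed, the halves shut tight, at a firm stop. Pressing at the pin hole starts to squeeze it at about 5 N and shuts it at about 9 N; let go, it springs up again.
- lid_hinge (a point): Centre of the hinge line, along jig y, at jig x = +75, 36 above the bench. The lid's underside passes through it.
- lid_hole (a point): Centre of the pin hole through the lid, at the lid's outer (top when shut) face, 145 from the hinge line, 15 from the lid's free end; 12 diameter, through 8 thick. When shut it is right above jig_hole, 44 above the bench.
- strip: The loose flat steel test strip, 80 long (its x) x 30 wide (y) x 8 thick, 120 g, with a 12 diameter hole towards its +x end. Lies flat on the bench; origin: centre of the underside. In place, its hole is over the post, its +x points to the hinge and its centre is at about jig x = -1.
- strip_hole (a point): Centre of the strip's hole, at the underside, 26 from the strip's centre along its +x.
- pin: Loose upright pin, 70 g: steel shank 10 diameter and 35 long with a tapered tip, a steel collar 28 diameter x 5 thick, a black round knob 18 diameter x 32 high (72 overall). Origin: centre of the tip (bottom); z points up through the knob. Fully home, the collar presses on the lid and the tip is 9 above the bench. It starts upright in the stand, tip 10 above the bench.
- stand: Fixed grey block 60 x 60 x 45 high with a 12 diameter hole, 40 deep, in its top centre; it holds the pin. Origin: centre of the underside. The stand and the strip lie on either side of the fixture, either way round.
- vial0: Loose sample bottle, bystander: cream with black cap, 34 diameter x 95 high. Origin: centre of the underside.
- vial1: Another such sample bottle, bystander.
- vial2: Another such sample bottle, bystander.
Things that resemble listed ones, but are neither listed nor needed, are in the scene too. Several things look just like the strip: the one meant starts nearest to the robot's base.

How it is judged:
By the outcome, as a careful person would: the job done as asked, in the order asked, and still so for the second after the job is handed in, while the arm keeps its last pose, push and grip.
It also fails if it takes over 69 s, if anything falls off the work surface, if the arm or the gripper's body presses on something with over 40 N, if the wrist force passes 120 N, or if a joint passes its speed limit or range.

## Working session

There is one attempt and no reset: what is moved stays moved. The work goes in short steps, Python scripts to look and compute and a tool call to move; the robot and the scene stay as the last step left them, time stands still between calls to the robot, and variables do not carry over. Pictures are saved under pics/ and viewed, at most 10 in all, crops included, and the job is handed in when it is done.

Besides the shell and the picture viewer there is one more tool, called after "Call:" by a JSON object that holds its "method" and its "body". send_rows: Moves the arm, as the interface text tells. Its arguments: {"type":"object","properties":{"rows":{"type":"array","items":{"type":"object","properties":{"x":{"type":"number","minimum":-1,"maximum":1},"y":{"type":"number","minimum":-1,"maximum":1},"z":{"type":"number","minimum":-1,"maximum":1},"ax":{"type":"number","minimum":-1,"maximum":1},"ay":{"type":"number","minimum":-1,"maximum":1},"az":{"type":"number","minimum":-1,"maximum":1},"jaw":{"type":"number"}}}}},"required":["rows"]}

```bash
ls; mkdir -p pics
cat > h.py <<'E'
import numpy as np, cv2
from scipy.spatial.transform import Rotation as Ro
from plant import bot
def cam(name,obs=None):
    m=bot.camera_model(name); f=210/np.tan(np.radians(m["vertical_fov"])/2)
    if "R" in m: R=np.array(m["R"]);t=np.array(m["t"])
    else:
        o=obs; T=np.eye(4);T[:3,:3]=Ro.from_euler("xyz",o["tcp_rot"]).as_matrix();T[:3,3]=o["tool_pos"]
        W=T@np.array(m["T_tool_cam"]);R=W[:3,:3].T;t=-R@W[:3,3]
    return f,m["cx"],m["cy"],R,t
def ray(c,u,v,z):
    f,cx,cy,R,t=c; o=-R.T@t; d=R.T@np.array([(u-cx)/f,(v-cy)/f,1]); return o+d*(z-o[2])/d[2]
def cloud(c,D):
    f,cx,cy,R,t=c; v,u=np.mgrid[:D.shape[0],:D.shape[1]]
    P=np.stack([(u-cx)/f*D,(v-cy)/f*D,D],-1); return (P-t)@R
def proj(c,X):
    f,cx,cy,R,t=c; p=R@np.array(X)+t; return p[0]/p[2]*f+cx,p[1]/p[2]*f+cy
E
python3 - <<'E'
from h import *
o=bot.get_obs();print({k:np.round(v,3).tolist() for k,v in o.items()})
ims=[]
for n in("top","side"):
    p,d=bot.capture(n);np.savez(f"pics/{n}0.npz",p=p,d=d);cv2.imwrite(f"pics/{n}0.png",p[:,:,::-1])
    c=cam(n);print(n,c[0],c[1:3],-c[3].T@c[4],c[3][2])
for k in ("top","side"):print({a:b for a,b in bot.camera_model(k).items() if a not in("R","t")})
E
```

```text
pics
{'time': 0.0, 'joint_positions': [-1.298, 0.343, 1.525, 0.0, 1.275, -0.146], 'dq': [0.002, 0.001, -0.001, 0.001, 0.0, -0.0], 'tau': [0.001, -43.124, -24.422, 0.072, 0.056, -0.0], 'tool_pos': [213.405, -479.227, 226.043], 'tcp_rot': [-3.14, -0.0, 0.419], 'contact_force': [-0.194, -0.214, -0.565], 'moment': [-0.04, -0.019, 0.029], 'finger_force': 0.0, 'grip_width': 91.513}
top 394.7397181944597 (278.3013461572388, 209.85470239348666) [ 497.05361698  -21.05784133 1184.04932323] [ 0.09052346 -0.01222084 -0.99581934]
side 426.4462241446356 (286.55826894557117, 214.31421347321287) [539.49180344 613.14241434 835.55564902] [ 0.05633213 -0.6491384  -0.75858159]
{'vertical_fov': 56.025608650408195, 'cx': 278.3013461572388, 'cy': 209.85470239348666}
{'vertical_fov': 52.43513663182308, 'cx': 286.55826894557117, 'cy': 214.31421347321287}
```

View pics/top0.png

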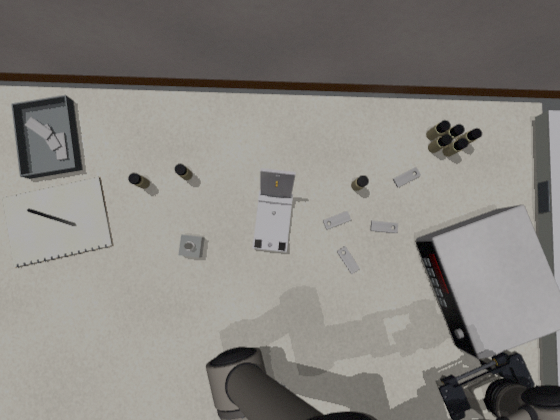

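View pics/side0.png

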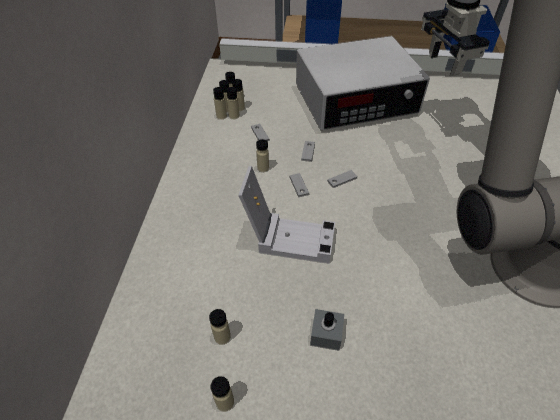

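The top view shows four strip-like pieces at (347,259), (337,220), (384,227) and (406,177). It also shows the jig at (272,222), the lid standing at (277,184), the stand with the pin at (191,246), and vials at (138,180), (183,171) and (361,183). (347,259) is lowest in the picture, so it looks nearest to the base. I'll check that with numbers and an enlarged crop.

Run:
```python
from h import *
z=np.load("pics/top0.npz");p,d=z["p"],z["d"];c=cam("top");P=cloud(c,d)
cs=cam("side")
for n,u,v,h in(("s1",347,259,8),("s2",337,220,8),("s3",384,227,8),("s4",406,177,8),("stand",191,246,45),("jigFL",256,249,36),("jigFR",287,249,36),("lid",277,184,100),("v0",138,180,95),("v1",183,171,95),("v2",361,183,95)):
    X=ray(c,u,v,h);print(n,X.round(),"r",np.hypot(*X[:2]).round(),"depth pt",P[v,u].round(),"side px",np.round(proj(cs,X)))
# strip 1 by height mask
for zlo,zhi,box,name in((4,14,(325,235,370,285),"strip"),(40,50,(175,230,210,262),"stand"),(32,40,(250,190,300,255),"blocks"),(17,24,(250,190,300,255),"floor")):
    x0,y0,x1,y1=box;m=np.zeros(d.shape,np.uint8);m[y0:y1,x0:x1]=((P[y0:y1,x0:x1,2]>zlo)&(P[y0:y1,x0:x1,2]<zhi))
    n,l,s,ce=cv2.connectedComponentsWithStats(m)
    for i in range(1,n):
        if s[i,4]>25:
            pts=P[l==i];r=cv2.minAreaRect(pts[:,:2].astype(np.float32));print(name,s[i,4],pts.mean(0).round(1),"rect",np.round(r[0],1),np.round(r[1],1),round(r[2],1))
print("table z",np.median(P[300:330,150:200,2]))
a=cv2.resize(p[150:290,230:430],None,fx=4,fy=4,interpolation=cv2.INTER_CUBIC)
cv2.imwrite("pics/crop0.png",a[:,:,::-1])
print(bot.camera_model("wrist"))
```

```text
s1 [ 463. -243.    8.] r 523.0 depth pt [ 463. -243.   10.] side px [341. 178.]
s2 [ 578. -212.    8.] r 616.0 depth pt [ 578. -212.    9.] side px [299. 183.]
s3 [ 561. -353.    8.] r 663.0 depth pt [ 561. -352.   10.] side px [308. 149.]
s4 [ 715. -420.    8.] r 829.0 depth pt [ 715. -419.    9.] side px [260. 132.]
stand [490. 212.  45.] r 534.0 depth pt [490. 207.  68.] side px [328. 322.]
jigFL [486.  26.  36.] r 487.0 depth pt [486.  28.  -1.] side px [331. 250.]
jigFR [488. -63.  36.] r 492.0 depth pt [488. -65.  -2.] side px [331. 220.]
lid [667. -29. 100.] r 668.0 depth pt [664. -29. 119.] side px [255. 208.]
v0 [668. 357.  95.] r 758.0 depth pt [669. 358.  91.] side px [224. 376.]
v1 [697. 234.  95.] r 735.0 depth pt [697. 234.  96.] side px [221. 311.]
v2 [ 678. -264.   95.] r 727.0 depth pt [ 678. -264.   95.] side px [264. 143.]
strip 264 [ 461.6 -247.     8.2] rect [ 461.4 -243.9] [80.3 41.2] 29.7
stand 380 [491.5 214.8  45. ] rect [491.6 215.6] [60.8 59.7] 85.1
blocks 235 [636.  -23.8  36.2] rect [639.3 -25.1] [99.8 29.2] 84.4
blocks 329 [501.1 -13.4  36.2] rect [500.8 -13.2] [99.8 29.9] 85.0
floor 1083 [570.4 -19.3  20.2] rect [570.9 -19.1] [ 99.9 110.1] 85.0
table z -0.1000573421158635
{'vertical_fov': 62.08357239938179, 'cx': 278.00230414015044, 'cy': 207.6783608279424, 'T_tool_cam': array([[ 1.88900443e-04, -9.67117445e-01, -2.54330122e-01,
         6.83859837e+01],
       [ 9.99999978e-01,  2.05964092e-04, -4.04632674e-05,
         1.39219739e+00],
       [ 9.15156045e-05, -2.54330109e-01,  9.67117463e-01,
        -1.58582257e+02],
       [ 0.00000000e+00,  0.00000000e+00,  0.00000000e+00,
         1.00000000e+00]])}
```

View pics/crop0.png

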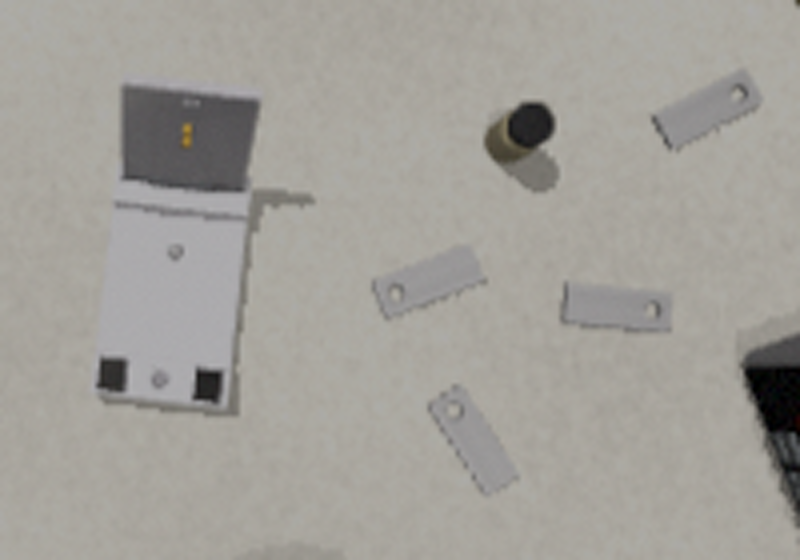

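The crop shows the four strips. The one with its hole at crop (455,410), top px (347,259), is 523 mm from the base. The others are at 616, 663 and 829 mm, so this is the strip meant, and its hole end points up and left. The jig's post is at crop (175,252) and its pin hole at (160,379). I'll move in for a wrist look.

```bash
cat >> h.py <<'E'
def go(pos,yaw,roll=np.pi,pitch=0):
    o=bot.get_obs();R=Ro.from_euler("xyz",o["tcp_rot"]);s=R.inv().apply(np.array(pos)-o["tool_pos"])
    w=(R.inv()*Ro.from_euler("xyz",[roll,pitch,yaw])).as_rotvec()
    print("t",round(o["time"],2),"tcp",np.round(o["tool_pos"],1),np.round(o["tcp_rot"],3),"F",np.round(o["contact_force"],1),"w",round(o["grip_width"],1))
    print("  units xyz",np.round(s/200,4),"a",np.round(np.degrees(w)/60,4))
E
python3 - <<'E'
from h import *
go([447,-252,115],0.52)
E
```

```text
t 0.1 tcp [ 213.4 -479.3  226.1] [-3.14  -0.     0.419] F [ 1.5  0.8 -0.1] w 91.8
  units xyz [ 1.5291 -0.5625  0.5567] a [-0.0012 -0.0002 -0.0966]
```

Call:
{"method": "send_rows", "body": {"rows": [{"x":0.25,"y":-0.1,"z":0.0},{"x":0.5,"y":-0.19,"z":0.1},{"x":0.75,"y":-0.28,"z":0.18},{"x":1.0,"y":-0.37,"z":0.25},{"x":1.0,"y":-0.45,"z":0.35},{"x":1.0,"y":-0.56,"z":0.45},{"x":1.0,"y":-0.56,"z":0.55},{"x":1.0,"y":-0.56,"z":0.55,"az":-0.097},{"x":1.0,"y":-0.56,"z":0.55,"az":-0.097},{"x":1.0,"y":-0.56,"z":0.55,"az":-0.097}]}}

```text
schema error: expected keys x, y, z, ax, ay, az, jaw
```

Run:
```python
from h import *
go([447,-252,115],0.52)
```

```text
t 0.1 tcp [ 213.4 -479.3  226.1] [-3.14  -0.     0.419] F [ 1.5  0.8 -0.1] w 91.8
  units xyz [ 1.5291 -0.5625  0.5567] a [-0.0012 -0.0002 -0.0966]
```

Call:
{"method": "send_rows", "body": {"rows": [{"x":0.25,"y":-0.1,"z":0.0,"ax":0,"ay":0,"az":0,"jaw":1},{"x":0.5,"y":-0.19,"z":0.1,"ax":0,"ay":0,"az":0,"jaw":1},{"x":0.75,"y":-0.28,"z":0.18,"ax":0,"ay":0,"az":0,"jaw":1},{"x":1.0,"y":-0.37,"z":0.25,"ax":0,"ay":0,"az":0,"jaw":1},{"x":1.0,"y":-0.45,"z":0.35,"ax":0,"ay":0,"az":0,"jaw":1},{"x":1.0,"y":-0.56,"z":0.45,"ax":0,"ay":0,"az":0,"jaw":1},{"x":1.0,"y":-0.56,"z":0.55,"ax":0,"ay":0,"az":0,"jaw":1},{"x":1.0,"y":-0.56,"z":0.55,"ax":0,"ay":0,"az":-0.097,"jaw":1},{"x":1.0,"y":-0.56,"z":0.55,"ax":0,"ay":0,"az":-0.097,"jaw":1},{"x":1.0,"y":-0.56,"z":0.55,"ax":0,"ay":0,"az":-0.097,"jaw":1}]}}

```text
time: 1.35
tool_pos: [350.7, -296.1, 116.8]
tcp_rot: [3.141, -0.0, 0.518]
contact_force: [0.6, -0.8, 0.1]
grip_width: 91.4
finger_force: 0.0
```

Run:
```python
from h import *
go([447,-252,115],0.52)
```

```text
t 1.35 tcp [ 350.7 -296.1  116.8] [ 3.141 -0.     0.518] F [ 0.6 -0.8  0.1] w 91.4
  units xyz [0.5273 0.0471 0.009 ] a [ 0.0002 -0.     -0.0015]
```

Call:
{"method": "send_rows", "body": {"rows": [{"x":0.26,"y":0.02,"z":0.0,"ax":0,"ay":0,"az":0,"jaw":1},{"x":0.52,"y":0.045,"z":0.0,"ax":0,"ay":0,"az":0,"jaw":1},{"x":0.52,"y":0.045,"z":0.0,"ax":0,"ay":0,"az":0,"jaw":1},{"x":0.52,"y":0.045,"z":0.0,"ax":0,"ay":0,"az":0,"jaw":1},{"x":0.52,"y":0.045,"z":0.0,"ax":0,"ay":0,"az":0,"jaw":1},{"x":0.52,"y":0.045,"z":0.0,"ax":0,"ay":0,"az":0,"jaw":1},{"x":0.52,"y":0.045,"z":0.0,"ax":0,"ay":0,"az":0,"jaw":1},{"x":0.52,"y":0.045,"z":0.0,"ax":0,"ay":0,"az":0,"jaw":1},{"x":0.52,"y":0.045,"z":0.0,"ax":0,"ay":0,"az":0,"jaw":1},{"x":0.52,"y":0.045,"z":0.0,"ax":0,"ay":0,"az":0,"jaw":1}]}}

```text
time: 2.6
tool_pos: [445.4, -252.1, 116.7]
tcp_rot: [3.141, -0.0, 0.52]
contact_force: [-0.0, -0.0, 0.1]
grip_width: 92.0
finger_force: 0.0
```

Run:
```python
from h import *
o=bot.get_obs();p,d=bot.capture("wrist");c=cam("wrist",o);P=cloud(c,d)
np.savez("pics/w1.npz",p=p,d=d);cv2.imwrite("pics/w1.png",p[:,:,::-1])
print("tcp px",proj(c,o["tool_pos"]),"exp strip px",proj(c,[463,-243,8]))
m=((P[:,:,2]>4)&(P[:,:,2]<14)&(d>0)).astype(np.uint8)
n,l,s,ce=cv2.connectedComponentsWithStats(m)
for i in range(1,n):
    if s[i,4]>800:
        pts=P[l==i];r=cv2.minAreaRect(pts[:,:2].astype(np.float32));print(s[i],ce[i],pts.mean(0).round(1),np.round(r[0],1),np.round(r[1],1),round(r[2],1))
```

```text
tcp px (np.float64(275.11757615729005), np.float64(260.14023211443856)) exp strip px (np.float64(277.2920876543621), np.float64(180.491217365898))
[ 263    0  121   48 4410] [327.25714286  20.14852608] [ 577.9 -217.1    8.5] [ 578.  -212.8] [29.7 80.4] 23.9
[ 417   92  109   94 4359] [469.77403074 137.9823354 ] [ 563.  -352.6    8.5] [ 563. -355.] [80.7 30.8] 86.0
[ 258  132   46  104 3727] [281.55594312 184.4335927 ] [ 461.6 -247.6    8.6] [ 461.2 -247.9] [80.3 30.1] 34.1
```

View pics/w1.png

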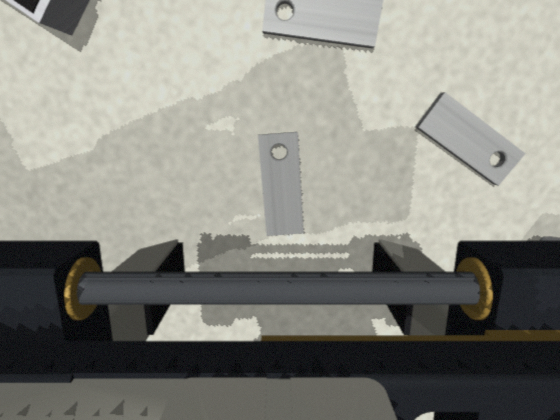

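The wrist view shows the meant strip at (281,184), hole at (279,152), lying clear between the open fingers. Its centre is (461.2,-247.9) and its yaw is 34.1°. I'll grip it 16 mm behind its centre.

Run:
```python
from h import *
go([448,-256.9,3],0.595)
print(ray(cam("wrist",bot.get_obs()),279,152,8))
```

```text
t 2.65 tcp [ 445.4 -252.1  116.7] [3.142 0.    0.52 ] F [-0.2  0.3 -0.4] w 92.0
  units xyz [-0.0007  0.0274  0.5685] a [ 0.0001  0.0001 -0.0712]
[ 482.6646509  -233.20304367    8.        ]
```

Call:
{"method": "send_rows", "body": {"rows": [{"x":0.0,"y":0.027,"z":0.1,"ax":0,"ay":0,"az":-0.071,"jaw":0.2},{"x":0.0,"y":0.027,"z":0.3,"ax":0,"ay":0,"az":-0.071,"jaw":0.2},{"x":0.0,"y":0.027,"z":0.45,"ax":0,"ay":0,"az":-0.071,"jaw":0.2},{"x":0.0,"y":0.027,"z":0.53,"ax":0,"ay":0,"az":-0.071,"jaw":0.2},{"x":0.0,"y":0.027,"z":0.565,"ax":0,"ay":0,"az":-0.071,"jaw":0.2},{"x":0.0,"y":0.027,"z":0.568,"ax":0,"ay":0,"az":-0.071,"jaw":0.2},{"x":0.0,"y":0.027,"z":0.568,"ax":0,"ay":0,"az":-0.071,"jaw":-1},{"x":0.0,"y":0.027,"z":0.568,"ax":0,"ay":0,"az":-0.071,"jaw":-1},{"x":0.0,"y":0.027,"z":0.568,"ax":0,"ay":0,"az":-0.071,"jaw":-1},{"x":0.0,"y":0.027,"z":0.568,"ax":0,"ay":0,"az":-0.071,"jaw":-1}]}}

```text
time: 3.9
tool_pos: [448.1, -256.7, 3.6]
tcp_rot: [3.141, -0.0, 0.595]
contact_force: [-0.6, 1.3, 5.7]
grip_width: 28.9
finger_force: 30.0
```

Run:
```python
from h import *
o=bot.get_obs();print(o["finger_force"])
go([448,-256.9,110],0.595)
```

```text
29.971784949302673
t 3.9 tcp [ 448.1 -256.7    3.6] [ 3.141 -0.     0.595] F [-0.6  1.3  5.7] w 28.9
  units xyz [-0.001   0.0006 -0.5321] a [ 0.0002 -0.     -0.0001]
```

Gripped: opening 28.9 mm, 30 N. Next I'll lift, carry it to just short of the jig, and measure the jig up close.

Call:
{"method": "send_rows", "body": {"rows": [{"x":0.0,"y":0.0,"z":-0.2,"ax":0,"ay":0,"az":0,"jaw":-1},{"x":0.0,"y":0.0,"z":-0.42,"ax":0,"ay":0,"az":0,"jaw":-1},{"x":0.18,"y":-0.16,"z":-0.56,"ax":0,"ay":0,"az":0.1,"jaw":-1},{"x":0.36,"y":-0.33,"z":-0.58,"ax":0,"ay":0,"az":0.25,"jaw":-1},{"x":0.54,"y":-0.48,"z":-0.58,"ax":0,"ay":0,"az":0.4,"jaw":-1},{"x":0.7,"y":-0.62,"z":-0.58,"ax":0,"ay":0,"az":0.5,"jaw":-1},{"x":0.84,"y":-0.74,"z":-0.58,"ax":0,"ay":0,"az":0.6,"jaw":-1},{"x":0.94,"y":-0.83,"z":-0.58,"ax":0,"ay":0,"az":0.651,"jaw":-1},{"x":0.94,"y":-0.83,"z":-0.58,"ax":0,"ay":0,"az":0.651,"jaw":-1},{"x":0.94,"y":-0.83,"z":-0.58,"ax":0,"ay":0,"az":0.651,"jaw":-1}]}}

```text
time: 5.15
tool_pos: [510.6, -14.4, 118.9]
tcp_rot: [3.141, 0.0, -0.086]
contact_force: [-0.3, -0.1, -1.9]
grip_width: 29.1
finger_force: 30.0
```

Run:
```python
from h import *
o=bot.get_obs();p,d=bot.capture("wrist");c=cam("wrist",o);P=cloud(c,d)
np.savez("pics/w2.npz",p=p,d=d,o=[*o["tool_pos"],*o["tcp_rot"]]);cv2.imwrite("pics/w2.png",p[:,:,::-1])
go([553.6,-17.6,60],-0.087)
print("post px",proj(c,[595.4,-21.3,30]),"tcp",proj(c,o["tool_pos"]))
for lo,hi,nm in((17,24,"floor"),(32,40,"block"),(o["tool_pos"][2]-3,o["tool_pos"][2]+14,"strip")):
    m=((P[:,:,2]>lo)&(P[:,:,2]<hi)&(d>0)).astype(np.uint8);n,l,s,ce=cv2.connectedComponentsWithStats(m)
    for i in range(1,n):
        if s[i,4]>600:
            pts=P[l==i];r=cv2.minAreaRect(pts[:,:2].astype(np.float32));print(nm,s[i],pts.mean(0).round(1),np.round(r[0],1),np.round(r[1],1),round(r[2],1))
```

```text
t 5.2 tcp [510.6 -14.7 119. ] [ 3.141  0.    -0.087] F [ 0.9 -0.3 -1.1] w 29.1
  units xyz [ 0.2157 -0.0044  0.2947] a [0.0003 0.0003 0.    ]
post px (np.float64(275.6825347092831), np.float64(91.18785243330774)) tcp (np.float64(275.7776064833119), np.float64(261.61037200352433))
floor [  204    47   148   160 17736] [580.2 -21.4  20.6] [569.  -20.5] [100.4 110.7] 85.1
block [ 197    0  162   45 5432] [633.  -25.7  36.7] [635.9 -26.1] [100.4  25. ] 85.0
block [ 208  209   39   38 1217] [506.4  21.9  37.4] [504.2  22.1] [26.9 27.3] 86.2
block [ 311  208   37   39 1210] [500.1 -51.6  37.5] [497.8 -51.3] [26.2 28.2] 85.4
strip [ 216  143  126  129 8481] [537.2 -17.7 123.9] [537.3 -17.9] [56.3 60.2] 85.8
```

View pics/w2.png

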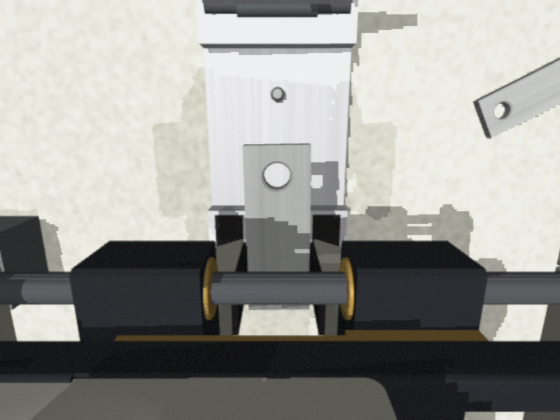

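The wrist view shows the post at (278,93) in the channel and the held strip's hole at (277,174), with the strip straight and level with the channel. I'll measure both precisely.

Run:
```python
from h import *
z=np.load("pics/w2.npz");p,d,oo=z["p"],z["d"],z["o"];o=dict(tool_pos=oo[:3],tcp_rot=oo[3:]);c=cam("wrist",o);P=cloud(c,d)
g=cv2.cvtColor(p,cv2.COLOR_RGB2GRAY)
# hole: bright blob inside strip
m=np.zeros_like(g);m[155:195,255:300]=(g[155:195,255:300]>200);n,l,s,ce=cv2.connectedComponentsWithStats(m)
i=l[174,277];print("hole",s[i],ce[i]);H=ray(c,*ce[i],oo[2]+.4);print(H)
H2=[P[l==i].mean(0)];print("seen through depth z",H2[0].round(1))
# strip top edges
m=(abs(P[:,:,2]-oo[2]-5)<4)&(np.mgrid[:420,:560][0]<205);pts=P[m];r=cv2.minAreaRect(pts[:,:2].astype(np.float32));print("strip front",np.round(r[0],1),np.round(r[1],1),r[2],"z",np.median(pts[:,2]))
# post
sub=(P[:,:,2]>26)&(P[:,:,2]<33);sub[:70]=0;sub[120:]=0;sub[:,:255]=0;sub[:,300:]=0
v,u=np.nonzero(sub);print("post px",u.mean(),v.mean(),len(u),ray(c,u.mean(),v.mean(),29.5),P[sub].mean(0))
cc=cv2.HoughCircles(cv2.resize(g[70:120,255:300],None,fx=6,fy=6,interpolation=2),3,1,60,param1=80,param2=15,minRadius=20,maxRadius=60)
if cc is not None: q=cc[0][0]/6;print("hough",255+q[0],70+q[1],q[2],ray(c,255+q[0],70+q[1],30))
```

```text
hole [265 163  25  23 433] [276.75981524 174.35796767]
[553.54188843 -18.64949832 119.31704721]
seen through depth z [537.4 -17.   20.6]
strip front [553.9 -18.9] [30.1 27.1] 85.71497344970703 z 123.64273531351068
post px 277.6121212121212 93.54545454545455 165 [593.81010174 -22.46805681  29.5       ] [593.81541604 -22.46878094  29.26619551]
hough 278.41666 94.583336 8.0 [593.06898242 -22.94999774  30.        ]
```

Call:
{"method": "send_rows", "body": {"rows": [{"x":0.1,"y":0.001,"z":0.05,"ax":0,"ay":0,"az":0,"jaw":-1},{"x":0.202,"y":0.001,"z":0.12,"ax":0,"ay":0,"az":0,"jaw":-1},{"x":0.202,"y":0.001,"z":0.2,"ax":0,"ay":0,"az":0,"jaw":-1},{"x":0.202,"y":0.001,"z":0.3,"ax":0,"ay":0,"az":0,"jaw":-1},{"x":0.202,"y":0.001,"z":0.365,"ax":0,"ay":0,"az":0,"jaw":-1},{"x":0.202,"y":0.001,"z":0.365,"ax":0,"ay":0,"az":0,"jaw":-1},{"x":0.202,"y":0.001,"z":0.365,"ax":0,"ay":0,"az":0,"jaw":-1},{"x":0.202,"y":0.001,"z":0.365,"ax":0,"ay":0,"az":0,"jaw":-1},{"x":0.202,"y":0.001,"z":0.365,"ax":0,"ay":0,"az":0,"jaw":-1},{"x":0.202,"y":0.001,"z":0.365,"ax":0,"ay":0,"az":0,"jaw":-1}]}}

```text
time: 6.45
tool_pos: [551.2, -17.6, 46.4]
tcp_rot: [3.141, -0.001, -0.087]
contact_force: [-1.0, -0.3, -2.3]
grip_width: 29.4
finger_force: 30.0
```

Run:
```python
from h import *
o=bot.get_obs();p,d=bot.capture("wrist");c=cam("wrist",o);P=cloud(c,d)
np.savez("pics/w3.npz",p=p,d=d,o=[*o["tool_pos"],*o["tcp_rot"]])
go([550.9,-18.45,24],-0.0868)
print("px hole mid",proj(c,np.add(o["tool_pos"],[42.9,-4.05,.4])),"post",proj(c,[593.8,-22.5,30]))
a=p[130:220,215:335];cv2.imwrite("pics/w3c.png",cv2.resize(a,None,fx=6,fy=6,interpolation=2)[:,:,::-1])
```

```text
t 6.5 tcp [551.1 -17.6  46.3] [ 3.141 -0.    -0.087] F [-0.2 -0.6 -1.1] w 29.3
  units xyz [-0.0007  0.0041  0.1113] a [ 0.0001 -0.0003 -0.0002]
px hole mid (np.float64(276.3174976330217), np.float64(174.53893173345432)) post (np.float64(278.09788629289704), np.float64(169.54889769953286))
```

View pics/w3c.png

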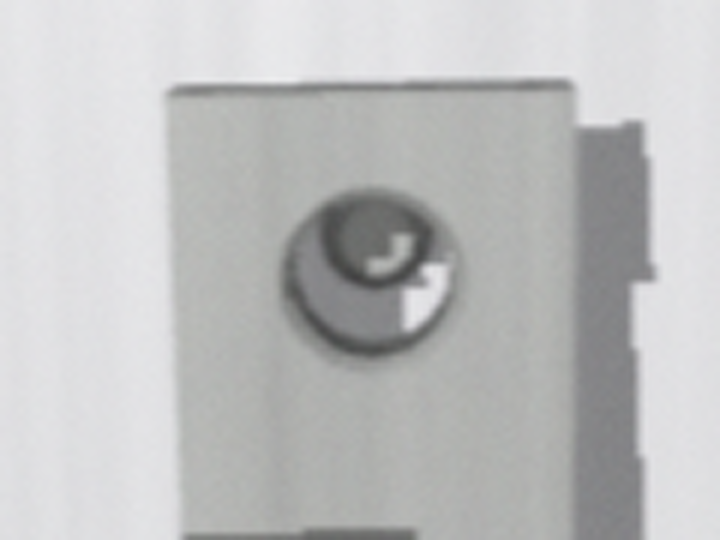

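Looking through the hole, the post's top sits at crop (375,238) inside the hole centred at (371,272), so they are nearly aligned.

Run:
```python
from h import *
z=np.load("pics/w3.npz");oo=z["o"];c=cam("wrist",dict(tool_pos=oo[:3],tcp_rot=oo[3:]))
a=ray(c,276.8,175.1,50.7);b=ray(c,277.5,169.7,30);print(a,b,"tool shift",Ro.from_euler("xyz",oo[3:]).inv().apply(b-a))
```

```text
[594.44085072 -21.96433213  50.7       ] [593.74984687 -22.19310724  30.        ] tool shift [-0.67940446  0.28515037 20.69968413]
```

Call:
{"method": "send_rows", "body": {"rows": [{"x":-0.002,"y":0.002,"z":0.02,"ax":0,"ay":0,"az":0,"jaw":-1},{"x":-0.002,"y":0.002,"z":0.05,"ax":0,"ay":0,"az":0,"jaw":-1},{"x":-0.002,"y":0.002,"z":0.075,"ax":0,"ay":0,"az":0,"jaw":-1},{"x":-0.002,"y":0.002,"z":0.09,"ax":0,"ay":0,"az":0,"jaw":-1},{"x":-0.002,"y":0.002,"z":0.1,"ax":0,"ay":0,"az":0,"jaw":-1},{"x":-0.002,"y":0.002,"z":0.107,"ax":0,"ay":0,"az":0,"jaw":-1},{"x":-0.002,"y":0.002,"z":0.112,"ax":0,"ay":0,"az":0,"jaw":-1},{"x":-0.002,"y":0.002,"z":0.112,"ax":0,"ay":0,"az":0,"jaw":-1},{"x":-0.002,"y":0.002,"z":0.112,"ax":0,"ay":0,"az":0,"jaw":-1},{"x":-0.002,"y":0.002,"z":0.112,"ax":0,"ay":0,"az":0,"jaw":-1}]}}

```text
time: 7.75
tool_pos: [550.7, -18.0, 23.8]
tcp_rot: [3.141, -0.0, -0.087]
contact_force: [-0.3, -0.4, -2.1]
grip_width: 29.3
finger_force: 30.0
```

Run:
```python
from h import *
o=bot.get_obs();p,d=bot.capture("wrist");c=cam("wrist",o);P=cloud(c,d)
go([550.9,-18.45,23.6],-0.0868)
v,u=map(int,proj(c,np.add(o["tool_pos"],[57-8,-4,4]))[::-1]);print(v,u,"strip z near hole/front:",[P[a,b].round(1).tolist() for a,b in((v,u-15),(v,u+15),(v-6,u))])
hv=proj(c,[593.8,-22.4,29]);print("post px",hv, P[int(hv[1]),int(hv[0])])
a=p[120:220,215:335];cv2.imwrite("pics/w4c.png",cv2.resize(a,None,fx=5,fy=5,interpolation=2)[:,:,::-1])
```

```text
t 7.8 tcp [550.7 -18.   23.8] [ 3.141 -0.    -0.087] F [-0.5  0.1 -0.8] w 29.2
  units xyz [0.0013 0.0019 0.001 ] a [ 0.0001 -0.0002 -0.0002]
162 274 strip z near hole/front: [[600.5, -15.1, 28.7], [599.4, -28.2, 28.8], [602.5, -21.9, 28.1]]
post px (np.float64(276.9175738090175), np.float64(175.70066714262302)) [594.43768267 -22.05715236  30.76759856]
```

View pics/w4c.png

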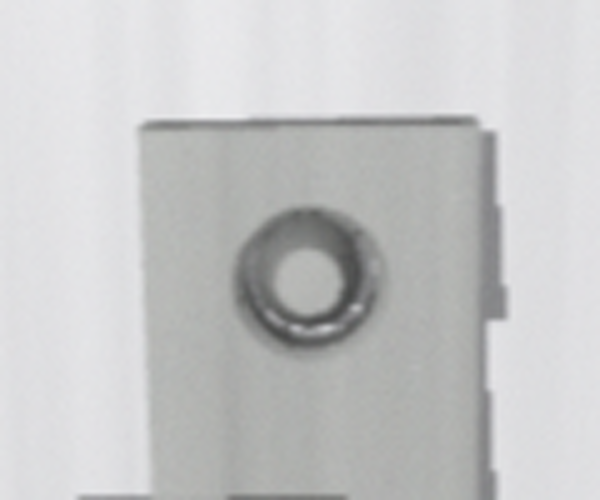

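The hole is seated over the post: the post top shows at crop (308,283) and the strip's top lies flat at z = 28.7. I'll release and rise.

Call:
{"method": "send_rows", "body": {"rows": [{"x":0,"y":0,"z":0,"ax":0,"ay":0,"az":0,"jaw":0.3},{"x":0,"y":0,"z":0,"ax":0,"ay":0,"az":0,"jaw":0.3},{"x":0,"y":0,"z":0,"ax":0,"ay":0,"az":0,"jaw":0.3},{"x":0,"y":0,"z":-0.1,"ax":0,"ay":0,"az":0,"jaw":0.3},{"x":0,"y":0,"z":-0.3,"ax":0,"ay":0,"az":0,"jaw":0.3},{"x":0,"y":0,"z":-0.6,"ax":0,"ay":0,"az":0,"jaw":0},{"x":0,"y":0,"z":-0.9,"ax":0,"ay":0,"az":0,"jaw":-0.5},{"x":0,"y":0,"z":-1,"ax":0,"ay":0,"az":0,"jaw":-1},{"x":0,"y":0,"z":-1,"ax":0,"ay":0,"az":0,"jaw":-1},{"x":0,"y":0,"z":-1,"ax":0,"ay":0,"az":0,"jaw":-1}]}}

```text
time: 9.05
tool_pos: [549.8, -17.9, 222.2]
tcp_rot: [-3.141, 0.003, -0.087]
contact_force: [0.4, -0.8, 0.1]
grip_width: 14.6
finger_force: 0.0
```

Run:
```python
from h import *
o=bot.get_obs();p,d=bot.capture("top");c=cam("top");P=cloud(c,d)
# lid points (jig coords)
def jig(Q): 
    a=-.0868;q=Q[...,:2]-[569.2,-20.5];return np.stack([q[...,0]*np.cos(a)+q[...,1]*np.sin(a),-q[...,0]*np.sin(a)+q[...,1]*np.cos(a),Q[...,2]],-1)
s,ds=bot.capture("side");Ps=cloud(cam("side"),ds)
for nm,Q in(("top",P),("side",Ps)):
    J=jig(Q);m=(abs(J[...,1])<48)&(J[...,0]>60)&(J[...,0]<130)&(J[...,2]>45)&(J[...,2]<200)
    q=J[m]
    if len(q)>20:
        k=np.polyfit(q[:,2],q[:,0],1);print(nm,len(q),"x=%.3f z+%.1f"%tuple(k),"zmax",q[:,2].max(),"x rng",q[:,0].min(),q[:,0].max())
    m=(abs(J[...,1]-.0)<12)&(J[...,0]>-38)&(J[...,0]<36)&(J[...,2]>15)&(J[...,2]<35);print("strip z med",np.median(J[m][:,2]))
def W(x,y,z):
    a=-.0868;return [569.2+x*np.cos(a)-y*np.sin(a),-20.5+x*np.sin(a)+y*np.cos(a),z]
go(W(140,0,224),-.0868)
```

```text
top 572 x=0.280 z+63.0 zmax 196.28795619405946 x rng 89.53288802632802 122.75274711789191
strip z med nan
side 1122 x=0.261 z+64.5 zmax 193.02594636517932 x rng 75.51004121293444 120.86113921938386
strip z med 27.252846484111725
t 9.15 tcp [549.8 -17.9 221.9] [-3.141e+00  3.000e-03 -8.700e-02] F [ 0.  -0.7  0.4] w 6.3
  units xyz [ 0.7976  0.0043 -0.0131] a [-0.0002  0.0032 -0.0003]
  return _methods._mean(a, axis=axis, dtype=dtype,
  ret = ret.dtype.type(ret / rcount)
```

The lid stands at about 1.83 rad with its top at z ≈ 196. I'll cross over it with the jaw shut and go down behind it.

Call:
{"method": "send_rows", "body": {"rows": [{"x":0.25,"y":0.004,"z":-0.01,"ax":0,"ay":0,"az":0,"jaw":-1},{"x":0.5,"y":0.004,"z":-0.01,"ax":0,"ay":0,"az":0,"jaw":-1},{"x":0.75,"y":0.004,"z":-0.01,"ax":0,"ay":0,"az":0,"jaw":-1},{"x":0.825,"y":0.004,"z":-0.01,"ax":0,"ay":0,"az":0,"jaw":-1},{"x":0.825,"y":0.004,"z":-0.01,"ax":0,"ay":0,"az":0,"jaw":-1},{"x":0.825,"y":0.004,"z":-0.01,"ax":0,"ay":0,"az":0,"jaw":-1},{"x":0.825,"y":0.004,"z":0.15,"ax":0,"ay":0,"az":0,"jaw":-1},{"x":0.825,"y":0.004,"z":0.335,"ax":0,"ay":0,"az":0,"jaw":-1},{"x":0.825,"y":0.004,"z":0.335,"ax":0,"ay":0,"az":0,"jaw":-1},{"x":0.825,"y":0.004,"z":0.335,"ax":0,"ay":0,"az":0,"jaw":-1}]}}

```text
time: 10.4
tool_pos: [715.3, -33.2, 158.8]
tcp_rot: [3.141, -0.003, -0.087]
contact_force: [0.5, -0.1, 1.2]
grip_width: 0.6
finger_force: 0.0
```

Run:
```python
from h import *
go([569.2+20,-22.2,155],-.0868)
```

```text
t 10.4 tcp [715.3 -33.2 158.8] [ 3.141e+00 -3.000e-03 -8.700e-02] F [ 0.5 -0.1  1.2] w 0.6
  units xyz [-6.33e-01 -1.00e-04  1.75e-02] a [ 0.0002 -0.0024 -0.0002]
```

Call:
{"method": "send_rows", "body": {"rows": [{"x":-0.06,"y":0,"z":0.01,"ax":0,"ay":0,"az":0,"jaw":-1},{"x":-0.12,"y":0,"z":0.015,"ax":0,"ay":0,"az":0,"jaw":-1},{"x":-0.18,"y":0,"z":0.015,"ax":0,"ay":0,"az":0,"jaw":-1},{"x":-0.24,"y":0,"z":0.015,"ax":0,"ay":0,"az":0,"jaw":-1},{"x":-0.3,"y":0,"z":0.015,"ax":0,"ay":0,"az":0,"jaw":-1},{"x":-0.37,"y":0,"z":0.015,"ax":0,"ay":0,"az":0,"jaw":-1},{"x":-0.44,"y":0,"z":0.015,"ax":0,"ay":0,"az":0,"jaw":-1},{"x":-0.51,"y":0,"z":0.015,"ax":0,"ay":0,"az":0,"jaw":-1},{"x":-0.58,"y":0,"z":0.015,"ax":0,"ay":0,"az":0,"jaw":-1},{"x":-0.65,"y":0,"z":0.015,"ax":0,"ay":0,"az":0,"jaw":-1}]}}

```text
time: 11.65
tool_pos: [586.1, -22.0, 156.4]
tcp_rot: [3.141, -0.005, -0.087]
contact_force: [0.2, -0.2, -0.1]
grip_width: 0.3
finger_force: 0.0
```

Run:
```python
from h import *
s,ds=bot.capture("side");cv2.imwrite("pics/s5.png",s[:,:,::-1]);c=cam("side");P=cloud(c,ds)
for x,y in((-40,0),(-60,20),(0,30),(40,30),(40,-30)):
    a=-.0868;X=[569.2+x*np.cos(a)-y*np.sin(a),-20.5+x*np.sin(a)+y*np.cos(a),44];u,v=proj(c,X);print(x,y,P[int(v),int(u)].round(1))
# stand centre from side + top view at t0
z=np.load("pics/top0.npz");Pt=cloud(cam("top"),z["d"])
for nm,Q in(("top",Pt),("side",P)):
    near=(abs(Q[...,0]-491)<45)&(abs(Q[...,1]-215)<45)
    for lo,hi,k in((43,47,"stand"),(78,86,"knobtop")):
        q=Q[near&(Q[...,2]>lo)&(Q[...,2]<hi)];r=cv2.minAreaRect(q[:,:2].astype(np.float32));print(nm,k,len(q),q.mean(0).round(1),np.round(r[0],1),np.round(r[1],1),round(r[2],1))
go([491,200,230],0.3)
```

```text
-40 0 [530.8 -41.5  15.2]
-60 20 [510.9  -4.4  33.8]
0 30 [574.9  -6.3  27.1]
40 30 [614.4 -15.8  17.6]
40 -30 [602.    8.4 118.6]
top stand 239 [491.2 215.5  44.9] [491.5 215.7] [60.1 60. ] 84.4
top knobtop 29 [491.5 214.9  81.8] [491.  214.8] [13.8 14.3] 1.7
side stand 545 [489.5 220.4  44.7] [489.1 217.9] [61.6 60. ] 84.4
side knobtop 63 [489.5 218.6  81.3] [489.4 217.9] [15.5 15.9] 1.7
t 11.7 tcp [584.6 -21.7 156.3] [ 3.141e+00 -3.000e-03 -8.700e-02] F [0.2 0.3 0.2] w 0.4
  units xyz [-0.5611 -1.0636 -0.3706] a [ 0.0009 -0.0026 -0.3694]
```

View pics/s5.png

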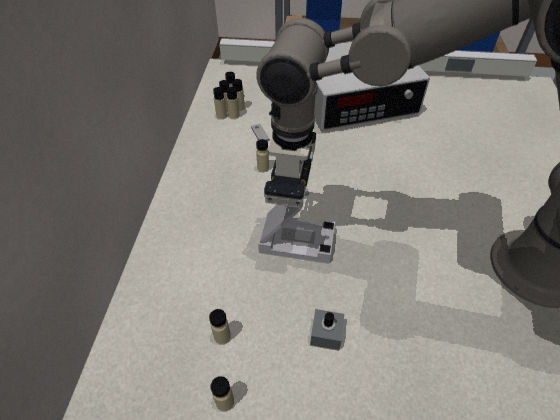

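The side view shows the lid at (280,220), past vertical and falling towards the base block. The arm is clear, and the stand with the pin is at (328,325). I'll carry on towards the pin, which also gives the lid time to fall.

Call:
{"method": "send_rows", "body": {"rows": [{"x":-0.06,"y":0,"z":0,"ax":0,"ay":0,"az":0,"jaw":-1},{"x":-0.12,"y":0,"z":0,"ax":0,"ay":0,"az":0,"jaw":-1},{"x":-0.18,"y":0,"z":-0.1,"ax":0,"ay":0,"az":0,"jaw":-1},{"x":-0.25,"y":-0.15,"z":-0.17,"ax":0,"ay":0,"az":0,"jaw":-0.5},{"x":-0.33,"y":-0.35,"z":-0.17,"ax":0,"ay":0,"az":0,"jaw":0},{"x":-0.41,"y":-0.55,"z":-0.17,"ax":0,"ay":0,"az":0,"jaw":0.3},{"x":-0.49,"y":-0.75,"z":-0.17,"ax":0,"ay":0,"az":0,"jaw":0.3},{"x":-0.57,"y":-0.95,"z":-0.17,"ax":0,"ay":0,"az":0,"jaw":0.3},{"x":-0.57,"y":-1,"z":-0.17,"ax":0,"ay":0,"az":0,"jaw":0.3},{"x":-0.57,"y":-1,"z":-0.17,"ax":0,"ay":0,"az":0,"jaw":0.3}]}}

```text
time: 12.95
tool_pos: [489.3, 187.5, 187.9]
tcp_rot: [3.141, -0.001, -0.086]
contact_force: [0.2, -0.5, -0.4]
grip_width: 59.3
finger_force: 0.0
```

```bash
cat > lid.py <<'E'
from h import *
p,d=bot.capture("top");cv2.imwrite("pics/t6.png",p[:,:,::-1]);np.savez("pics/t6.npz",p=p,d=d);P=cloud(cam("top"),d)
a=-.0868;q=P[...,:2]-[569.2,-20.5];J=np.stack([q[...,0]*np.cos(a)+q[...,1]*np.sin(a),-q[...,0]*np.sin(a)+q[...,1]*np.cos(a),P[...,2]],-1)
m=(abs(J[...,1])<40)&(J[...,0]>-80)&(J[...,0]<70)&(d>0)
k=np.polyfit(J[m][:,0],J[m][:,2],1);print("lid z=%.4f x + %.1f"%tuple(k),np.percentile(J[m][:,2],[2,50,98]))
E
python3 - <<'E'
import lid
from h import *
o=bot.get_obs();p,d=bot.capture("wrist");c=cam("wrist",o);Q=cloud(c,d);cv2.imwrite("pics/w6.png",p[:,:,::-1])
near=(abs(Q[...,0]-491)<45)&(abs(Q[...,1]-215)<45)
for lo,hi,k in((43,46.5,"stand"),(48,53,"collar"),(78,86,"knobtop")):
    q=Q[near&(Q[...,2]>lo)&(Q[...,2]<hi)];r=cv2.minAreaRect(q[:,:2].astype(np.float32));print(k,len(q),q.mean(0).round(1),np.round(r[0],1),np.round(r[1],1),round(r[2],1))
go([490.5,216,120],-.087)
E
```

```text
lid z=-0.0267 x + 46.6 [40.85322327 47.16317836 52.66532586]
stand 3298 [491.2 214.3  45.5] [489.8 214.7] [59.8 60.5] 85.1
collar 343 [494.5 212.1  50.6] [492.1 213.3] [27.5 23.4] 61.9
knobtop 395 [490.7 214.1  82.2] [490.3 214.1] [17.1 16.8] 80.8
t 13.05 tcp [489.5 186.4 187.7] [ 3.141 -0.    -0.088] F [ 0.4  0.7 -0.5] w 59.7
  units xyz [-0.0082 -0.1481  0.3384] a [ 0.0004 -0.0002 -0.0007]
```

The lid is down on its unsqueezed seal. The knob is at (490.3,214.2). I'll go down and grip it.

Call:
{"method": "send_rows", "body": {"rows": [{"x":-0.008,"y":-0.07,"z":0.05,"ax":0,"ay":0,"az":0,"jaw":0.2},{"x":-0.008,"y":-0.139,"z":0.15,"ax":0,"ay":0,"az":0,"jaw":0.1},{"x":-0.008,"y":-0.139,"z":0.35,"ax":0,"ay":0,"az":0,"jaw":0},{"x":-0.008,"y":-0.139,"z":0.52,"ax":0,"ay":0,"az":0,"jaw":0},{"x":-0.008,"y":-0.139,"z":0.63,"ax":0,"ay":0,"az":0,"jaw":0},{"x":-0.008,"y":-0.139,"z":0.668,"ax":0,"ay":0,"az":0,"jaw":0},{"x":-0.008,"y":-0.139,"z":0.668,"ax":0,"ay":0,"az":0,"jaw":-1},{"x":-0.008,"y":-0.139,"z":0.668,"ax":0,"ay":0,"az":0,"jaw":-1},{"x":-0.008,"y":-0.139,"z":0.668,"ax":0,"ay":0,"az":0,"jaw":-1},{"x":-0.008,"y":-0.139,"z":0.668,"ax":0,"ay":0,"az":0,"jaw":-1}]}}

```text
time: 14.3
tool_pos: [490.5, 215.3, 54.9]
tcp_rot: [-3.141, -0.002, -0.087]
contact_force: [0.0, 0.5, 3.3]
grip_width: 17.3
finger_force: 30.0
```

Run:
```python
from h import *
go([490.3,214.2,130],-.0868)
o=bot.get_obs();print(o["finger_force"])
# lid hole from top picture
z=np.load("pics/t6.npz");c=cam("top")
a=-.0868;X=[569.2-70*np.cos(a),-20.5-70*np.sin(a),50];u,v=map(int,proj(c,X));print(X,u,v);print(cv2.cvtColor(z["p"],7)[v-5:v+6,u-5:u+6])
```

```text
t 14.3 tcp [490.5 215.3  54.9] [-3.141e+00 -2.000e-03 -8.700e-02] F [0.  0.5 3.3] w 17.3
  units xyz [-1.000e-04  5.200e-03 -3.755e-01] a [-0.0004 -0.0015 -0.0002]
30.0005704164505
[np.float64(499.463532877655), np.float64(-14.431626800032562), 50] 270 244
[[181 181 182 181 180 180 179 179 181 180 180]
 [180 179 180 181 180 181 181 180 181 180 181]
 [180 182 182 180 180 181 181 182 180 181 180]
 [181 181 178 171 156 158 166 180 182 181 181]
 [180 181 174 143 139 139 147 175 180 180 180]
 [180 179 167 124 139 137 130 164 181 179 180]
 [180 180 171 126 125 123 126 166 181 182 180]
 [181 181 176 157 137 132 153 177 180 180 180]
 [180 180 180 176 169 169 176 180 181 182 180]
 [181 181 179 181 180 181 181 181 181 181 181]
 [161 164 163 173 172 170 181 180 180 180 180]]
```

Gripped: opening 17.3 mm, 30 N. I'll lift the pin straight out and carry it towards the lid, stopping short so the wrist camera sees the lid hole.

Call:
{"method": "send_rows", "body": {"rows": [{"x":0,"y":0,"z":-0.08,"ax":0,"ay":0,"az":0,"jaw":-1},{"x":0,"y":0,"z":-0.2,"ax":0,"ay":0,"az":0,"jaw":-1},{"x":0,"y":0,"z":-0.35,"ax":0,"ay":0,"az":0,"jaw":-1},{"x":-0.02,"y":0.15,"z":-0.37,"ax":0,"ay":0,"az":0,"jaw":-1},{"x":-0.05,"y":0.35,"z":-0.37,"ax":0,"ay":0,"az":0,"jaw":-1},{"x":-0.08,"y":0.6,"z":-0.37,"ax":0,"ay":0,"az":0,"jaw":-1},{"x":-0.08,"y":0.8,"z":-0.37,"ax":0,"ay":0,"az":0,"jaw":-1},{"x":-0.08,"y":0.95,"z":-0.37,"ax":0,"ay":0,"az":0,"jaw":-1},{"x":-0.08,"y":1,"z":-0.37,"ax":0,"ay":0,"az":0,"jaw":-1},{"x":-0.08,"y":1,"z":-0.37,"ax":0,"ay":0,"az":0,"jaw":-1}]}}

```text
time: 15.55
tool_pos: [456.8, 17.2, 128.6]
tcp_rot: [-3.141, -0.001, -0.088]
contact_force: [0.2, 0.3, -0.4]
grip_width: 17.7
finger_force: 30.0
```

```bash
cat > w7.py <<'E'
from h import *
import sys
nm=sys.argv[1];o=bot.get_obs();p,d=bot.capture("wrist");c=cam("wrist",o);Q=cloud(c,d);cv2.imwrite(f"pics/{nm}.png",p[:,:,::-1]);np.savez(f"pics/{nm}.npz",p=p,d=d,o=[*o["tool_pos"],*o["tcp_rot"]])
u0,v0=map(int,proj(c,[499.5,-14.4,50]));print("hole px",u0,v0,"knobtop px",proj(c,np.add(o["tool_pos"],[0,0,27])))
g=cv2.cvtColor(p,7);print("range",g[v0-40:v0+40,u0-40:u0+40].min(),"lid z",Q[v0-25:v0-20,u0-25:u0+25,2].mean(),np.median(Q[v0-25:v0+25,u0-25,2]))
sub=cv2.medianBlur(g,3)[v0-40:v0+40,u0-40:u0+40];m=((sub<np.median(sub)-15)*1).astype(np.uint8);n,l,s,ce=cv2.connectedComponentsWithStats(m)
for i in range(1,n):
    if s[i,4]>40:print(s[i],ce[i]+[u0-40,v0-40],ray(c,*(ce[i]+[u0-40,v0-40]),50.5),ray(c,*(ce[i]+[u0-40,v0-40]),46))
go([499.5,-14.4,105],-.0868)
cr=p[max(v0-60,0):v0+90,max(u0-100,0):u0+100];cv2.imwrite(f"pics/{nm}c.png",cv2.resize(cr,None,fx=4,fy=4,interpolation=2)[:,:,::-1]);print("crop origin",max(u0-100,0),max(v0-60,0))
E
python3 w7.py w7
```

```text
hole px 317 152 knobtop px (np.float64(275.3753394628889), np.float64(287.84701857696245))
range 77 lid z 50.69129633029748 50.07587455217565
[ 30  30  21  21 348] [316.82471264 151.99425287] [499.84358055 -13.92290854  50.5       ] [499.35793626 -14.37865693  46.        ]
[  0  62  80   7 346] [312.85549133 175.76011561] [483.9498461  -10.24900876  50.5       ] [483.1621059  -10.63492648  46.        ]
t 15.6 tcp [456.8  17.8 128.5] [-3.141 -0.    -0.087] F [ 0.2 -0.1 -1. ] w 17.4
  units xyz [0.2265 0.1416 0.1174] a [-0.0002 -0.0004 -0.0004]
crop origin 217 92
```

View pics/w7.png

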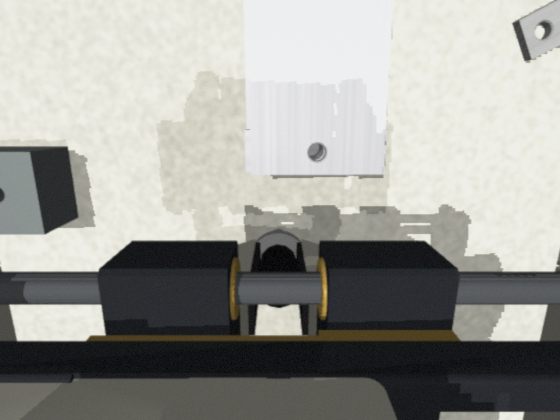

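The wrist view shows the lid hole at (317,152) and the pin's knob between the fingers at about (280,262), with the collar's rim above it near (280,232). I'll locate the collar in the same view so the camera's bias cancels.

Run:
```python
from h import *
from scipy.optimize import least_squares
z=np.load("pics/w7.npz");p,d,oo=z["p"],z["d"],z["o"];c=cam("wrist",dict(tool_pos=oo[:3],tcp_rot=oo[3:]));Q=cloud(c,d)
T=Ro.from_euler("xyz",oo[3:]).inv().apply((Q-oo[:3]).reshape(-1,3)).reshape(Q.shape)
ok=(d>0)&(np.hypot(T[...,0],T[...,1])<22)
m=ok&(T[...,2]>2)&(T[...,2]<8);q=T[m];print(len(q),q.min(0),q.max(0),np.median(q[:,2]))
# outer rim: per column topmost row pixel
v,u=np.nonzero(m);rim=np.array([T[v[u==k].min(),k] for k in np.unique(u)])
f=least_squares(lambda s:np.hypot(rim[:,0]-s[0],rim[:,1]-s[1])-s[2],[0,0,14],loss="soft_l1");print("collar centre tool",f.x,len(rim))
f=least_squares(lambda s:np.hypot(rim[:,0]-s[0],rim[:,1]-s[1])-13.8,[0,0],loss="soft_l1");print("fixed r",f.x)
k=T[ok&(T[...,2]>-30)&(T[...,2]<-24)];print("knob top",len(k),k.mean(0) if len(k) else"", k.min(0),k.max(0))
R=Ro.from_euler("xyz",oo[3:]);H=np.array([499.75,-14.0,50.5]);print("hole in tool",R.inv().apply(H-oo[:3]))
```

```text
586 [ 0.46644707 -9.42695665  2.00715998] [13.7824066  12.12185714  7.98655924] 4.413214171245915
collar centre tool [-0.17490646  1.30440377 13.6951376 ] 44
fixed r [-0.29242904  1.30381701]
knob top 360 [  8.04817895   1.2015144  -26.76850647] [ -9.44017004 -14.63292731 -29.99493391] [ 12.80545501  17.20669274 -24.00326895]
hole in tool [45.44920061 27.31093963 78.15407808]
```

Call:
{"method": "send_rows", "body": {"rows": [{"x":0.1,"y":0.06,"z":0.0,"ax":0,"ay":0,"az":0,"jaw":-1},{"x":0.2,"y":0.12,"z":0.0,"ax":0,"ay":0,"az":0,"jaw":-1},{"x":0.2285,"y":0.13,"z":0.05,"ax":0,"ay":0,"az":0,"jaw":-1},{"x":0.2285,"y":0.13,"z":0.117,"ax":0,"ay":0,"az":0,"jaw":-1},{"x":0.2285,"y":0.13,"z":0.117,"ax":0,"ay":0,"az":0,"jaw":-1},{"x":0.2285,"y":0.13,"z":0.117,"ax":0,"ay":0,"az":0,"jaw":-1},{"x":0.2285,"y":0.13,"z":0.117,"ax":0,"ay":0,"az":0,"jaw":-1},{"x":0.2285,"y":0.13,"z":0.117,"ax":0,"ay":0,"az":0,"jaw":-1},{"x":0.2285,"y":0.13,"z":0.117,"ax":0,"ay":0,"az":0,"jaw":-1},{"x":0.2285,"y":0.13,"z":0.117,"ax":0,"ay":0,"az":0,"jaw":-1}]}}

```text
time: 16.85
tool_pos: [500.0, -12.6, 104.8]
tcp_rot: [3.141, -0.0, -0.087]
contact_force: [0.0, -0.2, -0.8]
grip_width: 17.1
finger_force: 30.0
```

Run:
```python
from h import *
p,d=bot.capture("side");c=cam("side");u,v=map(int,proj(c,[499.6,-14,55]));print(u,v)
np.savez("pics/s8.npz",p=p,d=d)
cv2.imwrite("pics/s8.png",cv2.resize(p[v-45:v+35,u-60:u+60],None,fx=6,fy=6,interpolation=2)[:,:,::-1])
go([502.0,-13.5,105],-.0868)
```

```text
326 230
t 16.9 tcp [500.  -12.6 104.8] [ 3.141 -0.    -0.087] F [-1.1  1.  -0.6] w 16.8
  units xyz [ 0.0104  0.0035 -0.0012] a [ 0.0001 -0.0001 -0.0002]
```

View pics/s8.png

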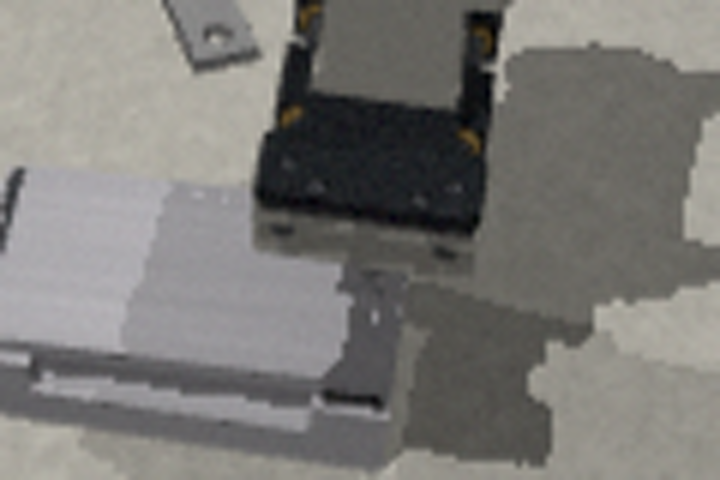

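The side crop shows the gripper over the lid's pin end, with the shank at about (376,300) above the hole area. I'll lower gently and watch the force and height.

Call:
{"method": "send_rows", "body": {"rows": [{"x":0,"y":0,"z":0.01,"ax":0,"ay":0,"az":0,"jaw":-1},{"x":0,"y":0,"z":0.02,"ax":0,"ay":0,"az":0,"jaw":-1},{"x":0,"y":0,"z":0.03,"ax":0,"ay":0,"az":0,"jaw":-1},{"x":0,"y":0,"z":0.04,"ax":0,"ay":0,"az":0,"jaw":-1},{"x":0,"y":0,"z":0.05,"ax":0,"ay":0,"az":0,"jaw":-1},{"x":0,"y":0,"z":0.06,"ax":0,"ay":0,"az":0,"jaw":-1},{"x":0,"y":0,"z":0.065,"ax":0,"ay":0,"az":0,"jaw":-1},{"x":0,"y":0,"z":0.07,"ax":0,"ay":0,"az":0,"jaw":-1},{"x":0,"y":0,"z":0.07,"ax":0,"ay":0,"az":0,"jaw":-1},{"x":0,"y":0,"z":0.07,"ax":0,"ay":0,"az":0,"jaw":-1}]}}

```text
time: 18.15
tool_pos: [500.0, -12.6, 90.8]
tcp_rot: [3.142, -0.0, -0.087]
contact_force: [1.1, 0.6, -1.1]
grip_width: 17.0
finger_force: 30.0
```

No force with the tip at z ≈ 46, so it is in the lid hole. Going on into the base.

Call:
{"method": "send_rows", "body": {"rows": [{"x":0,"y":0,"z":0.01,"ax":0,"ay":0,"az":0,"jaw":-1},{"x":0,"y":0,"z":0.02,"ax":0,"ay":0,"az":0,"jaw":-1},{"x":0,"y":0,"z":0.03,"ax":0,"ay":0,"az":0,"jaw":-1},{"x":0,"y":0,"z":0.04,"ax":0,"ay":0,"az":0,"jaw":-1},{"x":0,"y":0,"z":0.05,"ax":0,"ay":0,"az":0,"jaw":-1},{"x":0,"y":0,"z":0.06,"ax":0,"ay":0,"az":0,"jaw":-1},{"x":0,"y":0,"z":0.07,"ax":0,"ay":0,"az":0,"jaw":-1},{"x":0,"y":0,"z":0.08,"ax":0,"ay":0,"az":0,"jaw":-1},{"x":0,"y":0,"z":0.08,"ax":0,"ay":0,"az":0,"jaw":-1},{"x":0,"y":0,"z":0.08,"ax":0,"ay":0,"az":0,"jaw":-1}]}}

```text
time: 19.4
tool_pos: [500.0, -12.6, 74.7]
tcp_rot: [3.141, -0.0, -0.087]
contact_force: [0.3, 0.3, 0.2]
grip_width: 17.5
finger_force: 30.0
```

Call:
{"method": "send_rows", "body": {"rows": [{"x":0,"y":0,"z":0.015,"ax":0,"ay":0,"az":0,"jaw":-1},{"x":0,"y":0,"z":0.03,"ax":0,"ay":0,"az":0,"jaw":-1},{"x":0,"y":0,"z":0.045,"ax":0,"ay":0,"az":0,"jaw":-1},{"x":0,"y":0,"z":0.06,"ax":0,"ay":0,"az":0,"jaw":-1},{"x":0,"y":0,"z":0.07,"ax":0,"ay":0,"az":0,"jaw":-1},{"x":0,"y":0,"z":0.08,"ax":0,"ay":0,"az":0,"jaw":-1},{"x":0,"y":0,"z":0.09,"ax":0,"ay":0,"az":0,"jaw":-1},{"x":0,"y":0,"z":0.1,"ax":0,"ay":0,"az":0,"jaw":-1},{"x":0,"y":0,"z":0.104,"ax":0,"ay":0,"az":0,"jaw":-1},{"x":0,"y":0,"z":0.104,"ax":0,"ay":0,"az":0,"jaw":-1}]}}

```text
time: 20.65
tool_pos: [499.6, -12.6, 54.2]
tcp_rot: [3.141, 0.001, -0.087]
contact_force: [-2.8, 0.5, 6.1]
grip_width: 17.4
finger_force: 30.0
```

```bash
python3 lid.py
python3 - <<'E'
from h import *
print(bot.get_obs()["contact_force"].round(1), bot.get_obs()["tool_pos"])
E
```

```text
lid z=-3.5989 x + 190.9 [ 40.35059723 399.48797357 415.79822323]
[-3.4  0.6  7. ] [499.61442453 -12.55554331  54.19235364]
```

The force is about 6–7 N and shutting needs about 9 N. I'll press a little further, to the stop.

Call:
{"method": "send_rows", "body": {"rows": [{"x":0,"y":0,"z":0.002,"ax":0,"ay":0,"az":0,"jaw":-1},{"x":0,"y":0,"z":0.004,"ax":0,"ay":0,"az":0,"jaw":-1},{"x":0,"y":0,"z":0.006,"ax":0,"ay":0,"az":0,"jaw":-1},{"x":0,"y":0,"z":0.008,"ax":0,"ay":0,"az":0,"jaw":-1},{"x":0,"y":0,"z":0.008,"ax":0,"ay":0,"az":0,"jaw":-1},{"x":0,"y":0,"z":0.008,"ax":0,"ay":0,"az":0,"jaw":-1},{"x":0,"y":0,"z":0.008,"ax":0,"ay":0,"az":0,"jaw":-1},{"x":0,"y":0,"z":0.008,"ax":0,"ay":0,"az":0,"jaw":-1},{"x":0,"y":0,"z":0.008,"ax":0,"ay":0,"az":0,"jaw":-1},{"x":0,"y":0,"z":0.008,"ax":0,"ay":0,"az":0,"jaw":-1}]}}

```text
time: 21.95
tool_pos: [499.5, -12.5, 52.7]
tcp_rot: [3.141, 0.001, -0.087]
contact_force: [-3.7, 0.4, 7.8]
grip_width: 17.5
finger_force: 30.0
```

Call:
{"method": "send_rows", "body": {"rows": [{"x":0,"y":0,"z":0.002,"ax":0,"ay":0,"az":0,"jaw":-1},{"x":0,"y":0,"z":0.004,"ax":0,"ay":0,"az":0,"jaw":-1},{"x":0,"y":0,"z":0.006,"ax":0,"ay":0,"az":0,"jaw":-1},{"x":0,"y":0,"z":0.008,"ax":0,"ay":0,"az":0,"jaw":-1},{"x":0,"y":0,"z":0.01,"ax":0,"ay":0,"az":0,"jaw":-1},{"x":0,"y":0,"z":0.01,"ax":0,"ay":0,"az":0,"jaw":-1},{"x":0,"y":0,"z":0.01,"ax":0,"ay":0,"az":0,"jaw":-1},{"x":0,"y":0,"z":0.01,"ax":0,"ay":0,"az":0,"jaw":-1},{"x":0,"y":0,"z":0.01,"ax":0,"ay":0,"az":0,"jaw":-1},{"x":0,"y":0,"z":0.01,"ax":0,"ay":0,"az":0,"jaw":-1}]}}

```text
time: 23.2
tool_pos: [499.4, -12.5, 50.8]
tcp_rot: [3.141, 0.001, -0.087]
contact_force: [-4.7, 0.9, 8.6]
grip_width: 17.3
finger_force: 30.0
```

Run:
```python
from h import *
a=-.0868
for n in("side","wrist"):
    o=bot.get_obs();p,d=bot.capture(n);P=cloud(cam(n,o),d);q=P[...,:2]-[569.2,-20.5]
    x=q[...,0]*np.cos(a)+q[...,1]*np.sin(a);y=-q[...,0]*np.sin(a)+q[...,1]*np.cos(a);z=P[...,2]
    for lo,hi in((-82,-60),(-60,-40),(-40,-10),(-10,20),(20,50)):
        m=(d>0)&(abs(y)<43)&(x>lo)&(x<hi)&(z>40)&(z<54);print(n,lo,m.sum(),np.median(z[m]) if m.any() else"")
o=bot.get_obs();print(o["contact_force"].round(1),o["tool_pos"].round(1))
```

```text
side -82 16 40.79082560069831
side -60 21 41.502854460529285
side -40 156 41.758850527483794
side -10 321 41.84271256596286
side 20 337 42.51673908290593
wrist -82 1010 42.562898516528925
wrist -60 6724 42.01469177482432
wrist -40 11078 42.48152947220426
wrist -10 12944 43.12200915200771
wrist 20 13245 43.72176225332749
[-4.6 -0.1  9.1] [499.5 -12.5  50.8]
```

Run:
```python
from h import *
z7=np.load("pics/w7.npz")
def rep(nm,p,d,oo):
    c=cam("wrist",dict(tool_pos=oo[:3],tcp_rot=oo[3:]));Q=cloud(c,d);T=Ro.from_euler("xyz",oo[3:]).inv().apply((Q-oo[:3]).reshape(-1,3)).reshape(Q.shape)
    ok=(d>0)&(abs(T[...,1]-1.2)<5)
    k=T[ok&(T[...,0]>-6)&(T[...,0]<7)&(T[...,2]>-36)&(T[...,2]<-18)];m=T[ok&(T[...,0]>9.5)&(T[...,0]<13)&(abs(T[...,2]-3)<9)]
    print(nm,"knob top",len(k),np.median(k[:,2]) if len(k) else "","collar",len(m),np.median(m[:,2]) if len(m) else "", np.percentile(m[:,2],[10,90]) if len(m) else "")
rep("w7",z7["p"],z7["d"],z7["o"])
o=bot.get_obs();p,d=bot.capture("wrist");np.savez("pics/w9.npz",p=p,d=d,o=[*o["tool_pos"],*o["tcp_rot"]]);rep("now",p,d,np.array([*o["tool_pos"],*o["tcp_rot"]]))
print(o["joint_positions"].round(4),o["moment"].round(2))
```

```text
w7 knob top 15 -21.95536405849759 collar 156 4.4549769395762615 [3.77070451 6.08544316]
now knob top 16 -22.73446720337941 collar 154 4.410313344270188 [3.63001411 6.92950805]
[-1.7850e-01  5.1590e-01  1.8110e+00 -2.0000e-04  8.1530e-01  1.4794e+00] [ 0.05  0.77 -0.02]
```

Run:
```python
from h import *
a=-.0868
p,d=bot.capture("side");np.savez("pics/s9.npz",p=p,d=d)
def rep(nm,c,d):
    P=cloud(c,d);q=P[...,:2]-[569.2,-20.5];x=q[...,0]*np.cos(a)+q[...,1]*np.sin(a);y=-q[...,0]*np.sin(a)+q[...,1]*np.cos(a);z=P[...,2]
    m=(d>0)&(abs(y)<40)&(x>-80)&(x<70)&(z>38)&(z<56)
    A=np.c_[x[m],y[m],np.ones(m.sum())];k=np.linalg.lstsq(A,z[m],rcond=None)[0];r=abs(A@k-z[m])<1.5;k=np.linalg.lstsq(A[r],z[m][r],rcond=None)[0]
    b=(d>0)&(abs(z)<6)&(abs(x)<160)&(abs(y)>55)&(abs(y)<160);B=np.c_[x[b],y[b],np.ones(b.sum())];kb=np.linalg.lstsq(B,z[b],rcond=None)[0]
    print(nm,"lid",k.round(4),r.sum(),"x range",x[m][r].min().round(),x[m][r].max().round(),"bench",kb.round(4),b.sum(),"=> slope",round(k[0]-kb[0],4),"z at hole",round(k[0]*-70+k[2]-(kb[0]*-70+kb[2]),2),"z hinge",round((k[0]-kb[0])*75+k[2]-kb[2],2))
for nm in("w7","w9"):
    z=np.load(f"pics/{nm}.npz");oo=z["o"];rep(nm,cam("wrist",dict(tool_pos=oo[:3],tcp_rot=oo[3:])),z["d"])
rep("side before (s8)",cam("side"),np.load("pics/s8.npz")["d"]);rep("side now",cam("side"),d);rep("top before",cam("top"),np.load("pics/t6.npz")["d"])
```

```text
w7 lid [-3.96000e-02 -4.00000e-04  4.75391e+01] 19796 x range -80.0 23.0 bench [-1.000e-04 -1.000e-04  5.762e-01] 62521 => slope -0.0395 z at hole 49.73 z hinge 44.0
w9 lid [1.99000e-02 2.00000e-04 4.30153e+01] 39812 x range -64.0 47.0 bench [-2.000e-04 -2.000e-04  6.023e-01] 92628 => slope 0.0201 z at hole 41.0 z hinge 43.92
side before (s8) lid [-3.98000e-02  5.80000e-03  4.61036e+01] 1002 x range -80.0 70.0 bench [-6.000e-04  9.000e-04 -7.269e-01] 7671 => slope -0.0392 z at hole 49.58 z hinge 43.89
side now lid [1.87000e-02 4.00000e-04 4.17786e+01] 788 x range -79.0 70.0 bench [-3.000e-04  1.200e-03 -7.359e-01] 7779 => slope 0.019 z at hole 41.18 z hinge 43.94
top before lid [ 3.70000e-03 -2.40000e-03  4.37903e+01] 386 x range -9.0 70.0 bench [ 0.0011 -0.0002 -0.0889] 5753 => slope 0.0026 z at hole 43.7 z hinge 44.07
```

The collar hasn't slipped and the lid is essentially down, but a sideways force of about 4.6 N suggests the pin is rubbing on the hole wall. I'll relieve that and press slightly further.

Call:
{"method": "send_rows", "body": {"rows": [{"x":-0.002,"y":0,"z":0,"ax":0,"ay":0,"az":0,"jaw":-1},{"x":-0.004,"y":0,"z":0,"ax":0,"ay":0,"az":0,"jaw":-1},{"x":-0.005,"y":0,"z":0,"ax":0,"ay":0,"az":0,"jaw":-1},{"x":-0.005,"y":0,"z":0.002,"ax":0,"ay":0,"az":0,"jaw":-1},{"x":-0.005,"y":0,"z":0.004,"ax":0,"ay":0,"az":0,"jaw":-1},{"x":-0.005,"y":0,"z":0.006,"ax":0,"ay":0,"az":0,"jaw":-1},{"x":-0.005,"y":0,"z":0.006,"ax":0,"ay":0,"az":0,"jaw":-1},{"x":-0.005,"y":0,"z":0.006,"ax":0,"ay":0,"az":0,"jaw":-1},{"x":-0.005,"y":0,"z":0.006,"ax":0,"ay":0,"az":0,"jaw":-1},{"x":-0.005,"y":0,"z":0.006,"ax":0,"ay":0,"az":0,"jaw":-1}]}}

```text
time: 24.65
tool_pos: [499.4, -12.6, 50.6]
tcp_rot: [3.141, -0.002, -0.087]
contact_force: [-4.9, 0.4, 15.9]
grip_width: 17.7
finger_force: 30.0
```

```bash
cat > lz.py <<'E'
from h import *
a=-.0868
o=bot.get_obs();p,d=bot.capture("wrist");oo=[*o["tool_pos"],*o["tcp_rot"]];c=cam("wrist",o)
P=cloud(c,d);q=P[...,:2]-[569.2,-20.5];x=q[...,0]*np.cos(a)+q[...,1]*np.sin(a);y=-q[...,0]*np.sin(a)+q[...,1]*np.cos(a);z=P[...,2]
m=(d>0)&(abs(y)<40)&(x>-64)&(x<47)&(z>38)&(z<56);k=np.polyfit(x[m],z[m],1)
T=Ro.from_euler("xyz",oo[3:]).inv().apply((P-oo[:3]).reshape(-1,3)).reshape(P.shape)
mm=(d>0)&(abs(T[...,1]-1.2)<5)&(T[...,0]>9.5)&(T[...,0]<13)&(abs(T[...,2]-3)<9)
print("lid slope",k[0].round(4),"z@hole",(k[0]*-70+k[1]-.6).round(2),"collar top tool z",np.median(T[mm][:,2]).round(2))
F=[]
for i in range(4):F.append(bot.get_obs()["contact_force"]);bot.capture("top")
print("F",np.mean(F,0).round(2),o["tool_pos"].round(2),"t",round(o["time"],2))
E
python3 lz.py
```

```text
lid slope 0.0153 z@hole 41.31 collar top tool z 4.35
F [-4.9   0.57 15.78] [499.43 -12.58  50.58] t 24.65
```

The force now rises steeply, to about 15.8 N, at an almost unchanged height. I need to know whether that is the seal's stop or the pin bottoming, so I'll back off a little and sample force against height.

Call:
{"method": "send_rows", "body": {"rows": [{"x":0,"y":0,"z":-0.005,"ax":0,"ay":0,"az":0,"jaw":-1},{"x":0,"y":0,"z":-0.01,"ax":0,"ay":0,"az":0,"jaw":-1},{"x":0,"y":0,"z":-0.015,"ax":0,"ay":0,"az":0,"jaw":-1},{"x":0,"y":0,"z":-0.02,"ax":0,"ay":0,"az":0,"jaw":-1},{"x":0,"y":0,"z":-0.025,"ax":0,"ay":0,"az":0,"jaw":-1},{"x":0,"y":0,"z":-0.03,"ax":0,"ay":0,"az":0,"jaw":-1},{"x":0,"y":0,"z":-0.03,"ax":0,"ay":0,"az":0,"jaw":-1},{"x":0,"y":0,"z":-0.03,"ax":0,"ay":0,"az":0,"jaw":-1},{"x":0,"y":0,"z":-0.03,"ax":0,"ay":0,"az":0,"jaw":-1},{"x":0,"y":0,"z":-0.03,"ax":0,"ay":0,"az":0,"jaw":-1}]}}

```text
time: 26.15
tool_pos: [499.5, -12.6, 55.3]
tcp_rot: [3.141, -0.001, -0.087]
contact_force: [0.8, -0.7, 4.8]
grip_width: 17.3
finger_force: 30.0
```

```bash
python3 lz.py
```

```text
lid slope -0.0144 z@hole 45.79 collar top tool z 4.45
F [ 2.1  -0.24  4.71] [499.54 -12.63  55.31] t 26.15
```

Call:
{"method": "send_rows", "body": {"rows": [{"x":0,"y":0,"z":0.004,"ax":0,"ay":0,"az":0,"jaw":-1},{"x":0,"y":0,"z":0.0075,"ax":0,"ay":0,"az":0,"jaw":-1},{"x":0,"y":0,"z":0.0075,"ax":0,"ay":0,"az":0,"jaw":-1},{"x":0,"y":0,"z":0.0075,"ax":0,"ay":0,"az":0,"jaw":-1},{"x":0,"y":0,"z":0.0075,"ax":0,"ay":0,"az":0,"jaw":-1},{"x":0,"y":0,"z":0.0075,"ax":0,"ay":0,"az":0,"jaw":-1},{"x":0,"y":0,"z":0.0075,"ax":0,"ay":0,"az":0,"jaw":-1},{"x":0,"y":0,"z":0.0075,"ax":0,"ay":0,"az":0,"jaw":-1},{"x":0,"y":0,"z":0.0075,"ax":0,"ay":0,"az":0,"jaw":-1},{"x":0,"y":0,"z":0.0075,"ax":0,"ay":0,"az":0,"jaw":-1}]}}

```text
time: 27.65
tool_pos: [499.4, -12.6, 53.8]
tcp_rot: [3.141, -0.001, -0.087]
contact_force: [1.9, -0.7, 6.2]
grip_width: 17.0
finger_force: 30.0
```

```bash
python3 lz.py
```

```text
lid slope -0.005 z@hole 44.43 collar top tool z 4.45
F [ 2.56 -0.17  5.81] [499.41 -12.61  53.82] t 27.65
```

Call:
{"method": "send_rows", "body": {"rows": [{"x":0,"y":0,"z":0.004,"ax":0,"ay":0,"az":0,"jaw":-1},{"x":0,"y":0,"z":0.0075,"ax":0,"ay":0,"az":0,"jaw":-1},{"x":0,"y":0,"z":0.0075,"ax":0,"ay":0,"az":0,"jaw":-1},{"x":0,"y":0,"z":0.0075,"ax":0,"ay":0,"az":0,"jaw":-1},{"x":0,"y":0,"z":0.0075,"ax":0,"ay":0,"az":0,"jaw":-1},{"x":0,"y":0,"z":0.0075,"ax":0,"ay":0,"az":0,"jaw":-1},{"x":0,"y":0,"z":0.0075,"ax":0,"ay":0,"az":0,"jaw":-1},{"x":0,"y":0,"z":0.0075,"ax":0,"ay":0,"az":0,"jaw":-1},{"x":0,"y":0,"z":0.0075,"ax":0,"ay":0,"az":0,"jaw":-1},{"x":0,"y":0,"z":0.0075,"ax":0,"ay":0,"az":0,"jaw":-1}]}}

```text
time: 29.15
tool_pos: [499.2, -12.6, 52.4]
tcp_rot: [3.141, -0.001, -0.087]
contact_force: [1.4, 0.0, 6.6]
grip_width: 17.2
finger_force: 30.0
```

```bash
python3 lz.py
```

```text
lid slope 0.0038 z@hole 43.07 collar top tool z 4.18
F [ 1.73 -0.44  6.85] [499.23 -12.55  52.38] t 29.15
```

Up to the stiff onset the force follows the seal's spring line. Extrapolated, that line reaches about 9 N right at TCP z ≈ 50.5, where the stiff stop begins. So the firm stop matches a shut seal, and I'll press back onto it and hold.

Call:
{"method": "send_rows", "body": {"rows": [{"x":0,"y":0,"z":0.003,"ax":0,"ay":0,"az":0,"jaw":-1},{"x":0,"y":0,"z":0.006,"ax":0,"ay":0,"az":0,"jaw":-1},{"x":0,"y":0,"z":0.009,"ax":0,"ay":0,"az":0,"jaw":-1},{"x":0,"y":0,"z":0.012,"ax":0,"ay":0,"az":0,"jaw":-1},{"x":0,"y":0,"z":0.014,"ax":0,"ay":0,"az":0,"jaw":-1},{"x":0,"y":0,"z":0.016,"ax":0,"ay":0,"az":0,"jaw":-1},{"x":0,"y":0,"z":0.016,"ax":0,"ay":0,"az":0,"jaw":-1},{"x":0,"y":0,"z":0.016,"ax":0,"ay":0,"az":0,"jaw":-1},{"x":0,"y":0,"z":0.016,"ax":0,"ay":0,"az":0,"jaw":-1},{"x":0,"y":0,"z":0.016,"ax":0,"ay":0,"az":0,"jaw":-1}]}}

```text
time: 30.65
tool_pos: [499.3, -12.6, 50.4]
tcp_rot: [3.141, -0.001, -0.087]
contact_force: [-3.4, 0.3, 20.0]
grip_width: 17.0
finger_force: 30.0
```

```bash
python3 lz.py
python3 - <<'E'
from h import *
o=bot.get_obs();print(o["contact_force"].round(1),o["moment"].round(2),o["tool_pos"].round(2))
a=-.0868;p,d=bot.capture("side");P=cloud(cam("side"),d);q=P[...,:2]-[569.2,-20.5];x=q[...,0]*np.cos(a)+q[...,1]*np.sin(a);y=-q[...,0]*np.sin(a)+q[...,1]*np.cos(a);z=P[...,2]
m=(d>0)&(abs(y)<40)&(x>-80)&(x<70)&(z>38)&(z<47);k=np.polyfit(x[m],z[m],1);r=abs(np.polyval(k,x[m])-z[m])<1.2;k=np.polyfit(x[m][r],z[m][r],1);print("side lid",k.round(4),"z@hole",k[0]*-70+k[1]+.73)
E
```

```text
lid slope 0.0161 z@hole 41.2 collar top tool z 4.23
F [-2.81  0.58 19.78] [499.27 -12.58  50.42] t 30.65
[-2.1  0.5 19.8] [0.08 0.43 0.05] [499.3  -12.57  50.44]
side lid [2.17000e-02 4.15653e+01] z@hole 40.772898874225625
```

The hold is steady at about 20 N with no slip, and the lid is at its lowest position. Handing in.

```bash
python3 -c "
from plant import bot
print(bot.close_job())"
```

```text
the job is handed in; nothing more can be done
None
```

I handed in the job at about 31 s: strip flat over the post, lid closed, and the pin through the lid into the base, still gripped and held down at about 20 N; I couldn't read the seal directly, so "fully shut" rests on the firm stop just past 9 N, which could instead be the pin reaching the bottom of its hole.

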